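# Seat the keyed hub on the inclined engraving spindle

## Robot

A 6-joint arm with a two-finger parallel gripper is mounted at the origin on the work surface. World frame = base frame: x ahead of the robot, y to its left, z up, the work surface at z = 0. Lengths are in m, angles in degrees, forces in N, time in s.
With the tool pointing down it reaches from about 0.325 to 0.85 m from the base axis. Payload 15.5 kg.
Tool frame: the origin (TCP) lies midway between the tips of the shut fingers; the grasp point (between the pads) lies 19 mm behind it; z points along the fingers, y is the line along which they close (so a half turn about z gives the same grasp; the last joint's range is limited). The gripper opens to 91 mm and grips with 3 to 60 N. Pads are 32 mm wide; open, the fingers measure 118 mm over their backs; the gripper's body (76 mm by 178 mm) begins 60 mm behind the grasp point.
Start: joints at [-82.363, 28.281, 77.091, -0, 74.628, -5.472], TCP at [0.142, -0.609, 0.214] pointing down, gripper open.
Joint ranges: [-166.48, 166.48], [-47.26, 123.95], [12.59, 153.08], [-70.14, 250.14], [6.76, 159.57], [-176.63, 176.63]. Speed limits (degrees/s): [108.29, 108.29, 147.25, 172.46, 172.46, 172.46].

## Interface

Orientations are given as a 3x3 rotation matrix whose columns are the frame's x, y, z axes.
In Python, from bench import ctrl gives the robot as it stands. The module is installed in compiled form; this text tells all that it offers. Calls block until the motion is done:
- ctrl.goto(position, orientation): joint-space move of the TCP to a pose.
- ctrl.move_l(position, vel=0.15, ori=None, contact_N=None): straight line of the TCP; ori=None keeps the orientation; vel is the mean speed in m/s. With contact_N (N) it stops when the force on the tool has changed by that much, and returns True; else False.
- ctrl.movej(angles): joint-space move.
- ctrl.command_gripper(opening): opening from 0.0 (shut) to 1.0 (fully open); the grip force is fixed at half the most; returns when the fingers have stopped.
- ctrl.sleep(seconds).
- ctrl.ik(position, orientation): joint angles nearest the present ones, or None.
- ctrl.read_camera(name): name is "side" or "top" or "wrist"; returns the picture (480x640x3 uint8, blue, green, red); there is no depth.
- ctrl.camera_params(name): a dict with "fx", "fy", "cx", "cy" (pixels), "pose" (4x4, takes a point from camera to world coordinates); the wrist camera has in their place "T_tool_cam" (4x4, takes a point from camera to tool coordinates, whose origin is the TCP and whose axes are the flange's). Camera axes: x right, y up, looking along -z (the intrinsics and any distortion apply to the point x, -y, -z); pixel columns grow to the right and rows downward; lengths in m; the calibration is good to about 2 mm. A picture is of the moment at which its call begins: read the wrist's pose just before it. camera_params takes no time and is no camera call.
A pose or a line that the arm cannot do raises ctrl.MotionError and nothing moves.
- ctrl.sign_off(): hands the job in; it is judged then, once.
Readings, each from a call of its own:
- ctrl.current_t(): time.
- ctrl.current_q(): joint angles.
- ctrl.current_dq(): joint speeds.
- ctrl.current_effort(): joint torques, N m.
- ctrl.current_tool_pos(): TCP position.
- ctrl.current_eef_rot(): TCP orientation.
- ctrl.current_contact_force(): force on the tool from outside, world axes, zero at the start.
- ctrl.current_wrist_torque(): the same for the moment, N m.
- ctrl.current_grip_width(): opening from 0.0 (shut) to 1.0 (fully open).
- ctrl.current_grasp_force(): force on a finger pad.
Only numpy, scipy, OpenCV 4.12 (cv2) and the standard library are available. Lean on these libraries where they do the work, as an engineer would, in place of code of your own. Each camera call takes 0.05 s, during which the arm holds its last target. There are 200 camera calls.

## Task

Pick up the hexagon-necked brass hub, slip it flange first over the leaning steel spindle, and turn it by feel until the tab in its bore drops into the spindle's keyway and its flange sits fully home on the round steel seat. Do not force it; let go of it there, and leave the other things on the bench where they are.

Things in the scene. Friction and masses are not known exactly. Their poses are not given: they have to be found in the camera images.
- hub_center (a point): Centre of the loose brass hub, half-way up, 26 mm above its underside; axes as the hub's: z is the bore axis, up out of the neck. The hub is 52 mm tall, 0.5 to 0.75 kg: a round flange 100 mm across, 8 mm thick, at the bottom and on it a hexagonal neck 44 mm tall, 56 mm across flats (65 mm across corners). It starts flat on the bench, neck up, at any yaw.
- hub: The same hub; origin at the centre of its underside. The neck's flats face 30, 90, 150, 210, 270 and 330 degrees from the hub's x axis about z; its corners lie at 0, 60, 120... The bore is 43 mm wide, right through (48 mm in the flange).
- hub_tab (a point): Middle of the hub's single tab, which stands into the bore at the neck's top end, flush with the top, on the hub's +x side: 9 mm wide, 9 mm tall, reaching in to 9 mm from the axis. This point is 15.5 mm from the axis and 47.5 mm above the underside. Axes as the hub's.
- stand: Fixed stand of the inclined spindle: a dark steel base plate 170 by 120 by 14 mm and a green painted bearing housing. Its origin is on the bench directly below the centre of the seat; z is up; the spindle leans 30 degrees from vertical towards its -x (roughly towards the robot).
- seat (a point): Centre of the flat round steel seat (92 mm across) at the spindle's foot, 130 mm above the bench. z points up along the spindle's axis, 30 degrees from vertical; x points across the axis, uphill (away from the robot). The spindle is 40 mm thick and ends 60 mm above the seat; its last 8 mm taper to 28 mm across. It is clamped and does not turn.
- spindle_end (a point): Centre of the spindle's end face; axes as the seat's. A keyway 13 mm wide, from 7 mm off the axis out through the side, runs from the end face 19 mm down. Which way it faces is not measured: anywhere within 70 degrees either side of this x axis; it can be seen or felt.
- home (a point): The point on the spindle's axis 26 mm above the seat, where the hub's centre is when fully home; axes as the seat's. While the tab rests on the spindle's end the hub is 17 mm higher than this; with the tab in the keyway (2 mm of play each side) it slides down by its own weight or a light push.
- collar: Loose plain brass collar without a tab, 76 mm across, 28 mm tall, hole 44 mm; origin at the centre of its underside. To be left alone.
- vase: Loose brass vase, 84 mm across, 140 mm tall; origin at the centre of its foot. To be left alone.
- bowl: Loose brass bowl, 110 mm across, 45 mm tall; origin at the centre of its foot. To be left alone.
- hammer: Loose hammer, 240 mm long, lying along its x between the work places; origin at the centre of its underside. To be left alone.
- oilcan: Loose closed dark tin, 64 mm across, 110 mm tall; origin at the centre of its underside. To be left alone.
- block: Loose wooden block 120 by 70 by 50 mm; origin at the centre of its underside. To be left alone.
- wrench: Loose open-ended wrench, 190 mm long, lying along its x; origin at its underside. To be left alone.

How it is judged (in metres and radians):
On the way, in this order (a step that is already met when the one before it is completed fails the run):
1. the hub is lifted off the bench (height (world z) of hub_center above 0.07 m), for 0.1 s.
2. the hub is slipped over the spindle (z of hub_center in the frame of seat below 0.06 m and distance between hub_center and home below 0.035 m and angle between the z axis of hub_center and the z axis of seat, either way round below 0.12 rad), for 0.1 s.
At the end, for the whole second after the job is handed in: The hub is at rest, fully home on the seat with its tab in the keyway: its centre within 5 mm of the home point and its axis within 4 degrees of the spindle's (distance between hub_center and home below 0.005 m and angle between the z axis of hub_center and the z axis of seat, either way round below 0.07 rad and linear speed of hub below 0.02 m/s); the robot touches nothing.
It fails at once if the hub is forced: it is pressed on the stand or spindle with more than 80 N (contact force between hub and stand above 80 N).
It fails at once if another thing on the bench is moved by more than 30 mm (distance of any of collar, vase, bowl, hammer, oilcan, block, wrench from where it was at the start of the episode above 0.03 m).
It also fails if it takes over 67 s, if anything falls off the work surface, if the arm or the gripper's body presses on something with over 40 N, if the wrist force passes 120 N, or if a joint passes its speed limit or range.

## Working session

There is one attempt and no reset: what is moved stays moved. The work goes in short steps, each a Python script; the robot and the scene stay as the last script left them, time stands still between calls to the robot, and variables do not carry over. Pictures are saved under pics/ and viewed, at most 10 in all, crops included, and the job is handed in when it is done.

```bash
mkdir -p pics
python3 - <<'E'
from bench import ctrl
import cv2,numpy as np
np.set_printoptions(precision=4,suppress=True)
for n in("top","side","wrist"):
    im=ctrl.read_camera(n); cv2.imwrite(f"pics/{n}0.png",im); print(n,ctrl.camera_params(n))
print(ctrl.current_t(),ctrl.current_tool_pos(),ctrl.current_eef_rot())
E
```

```text
top {'fx': 504.98592844045055, 'fy': 504.98592844045055, 'cx': 315.10366502408044, 'cy': 239.65556261698458, 'pose': array([[-0.0231,  0.9948, -0.0992,  0.4697],
       [-0.9997, -0.022 ,  0.0125,  0.0004],
       [ 0.0102,  0.0994,  0.995 ,  1.3275],
       [ 0.    ,  0.    ,  0.    ,  1.    ]])}
side {'fx': 436.4513062025752, 'fy': 436.4513062025752, 'cx': 325.5105380891734, 'cy': 241.2643943707001, 'pose': array([[-0.9984,  0.0291, -0.0486,  0.533 ],
       [-0.0541, -0.7422,  0.668 ,  0.7359],
       [-0.0166,  0.6696,  0.7426,  0.9298],
       [ 0.    ,  0.    ,  0.    ,  1.    ]])}
wrist {'fx': 336.2324260571883, 'fy': 336.2324260571883, 'cx': 320.1255150157462, 'cy': 242.04540177698917, 'T_tool_cam': array([[ 0.0005,  0.9688,  0.2478,  0.0702],
       [ 1.    , -0.0005, -0.0001, -0.0001],
       [ 0.    ,  0.2478, -0.9688, -0.1702],
       [ 0.    ,  0.    ,  0.    ,  1.    ]])}
0.15 [ 0.1417 -0.6084  0.2135] [[ 0.9739  0.2268 -0.0001]
 [ 0.2268 -0.9739  0.001 ]
 [ 0.0001 -0.001  -1.    ]]
```

View pics/top0.png

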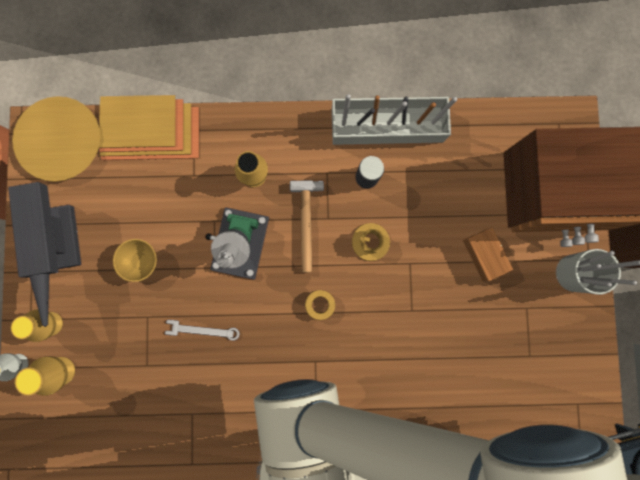

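View pics/side0.png

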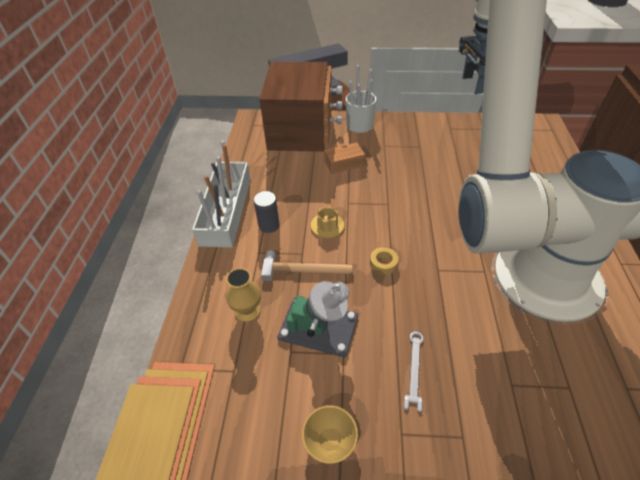

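The top view shows the hub at about (371,242) and the stand at about (238,243), with the grey seat disc at about (229,250) and the spindle tilted towards the robot. In the side view the hub is at (327,222) and the seat at (328,301). Next I compute coarse positions and take wrist close-ups.

```bash
cat > h.py <<'E'
from bench import ctrl
import cv2,numpy as np
np.set_printoptions(precision=4,suppress=True)
def cam(n):
    p=ctrl.camera_params(n)
    if n=="wrist":
        T=np.eye(4);T[:3,:3]=ctrl.current_eef_rot();T[:3,3]=ctrl.current_tool_pos();M=T@p["T_tool_cam"]
    else: M=p["pose"]
    return p,np.array(M)
def ray(c,u,v):
    p,M=c; d=M[:3,:3]@np.array([(u-p["cx"])/p["fx"],-(v-p["cy"])/p["fy"],-1]); return M[:3,3],d/np.linalg.norm(d)
def onplane(c,u,v,p0,n=(0,0,1)):
    o,d=ray(c,u,v); n=np.array(n); return o+d*((np.array(p0)-o)@n)/(d@n)
def onz(c,u,v,z): return onplane(c,u,v,[0,0,z])
def tri(r):
    A=sum(np.eye(3)-np.outer(d,d) for o,d in r); b=sum((np.eye(3)-np.outer(d,d))@o for o,d in r); return np.linalg.solve(A,b)
def R(z,x): # tool rotation from z axis and approx x
    z=np.array(z,float);z/=np.linalg.norm(z);x=np.array(x,float);x-=x@z*z;x/=np.linalg.norm(x); return np.c_[x,np.cross(z,x),z]
def snap(name):
    c=cam("wrist"); im=ctrl.read_camera("wrist"); cv2.imwrite(f"pics/{name}.png",im); np.save(f"pics/{name}.npy",c[1]); return c,im
E
python3 - <<'E'
from h import *
T=cam("top");S=cam("side")
im=cv2.imread("pics/top0.png")
print("hub",onz(T,371,242,.01),onz(S,327,226,.01))
c=[onz(T,*q,.014)for q in[(225,209),(270,215),(254,278),(211,272)]];print("plate",np.array(c),np.mean(c,0))
g=lambda im,x,y,w,h:None
print("seat",tri([ray(T,229,251),ray(S,328,301)]))
# move: look at hub
h=onz(T,371,242,.03)
ctrl.goto(h+[0,0,.19],R([0,0,-1],[1,0,0])); 
snap("hub1"); print(ctrl.current_t(),ctrl.current_tool_pos(),ctrl.current_q())
E
```

```text
hub [ 0.5916 -0.1626  0.01  ] [ 0.592  -0.1519  0.01  ]
plate [[0.6867 0.2186 0.014 ]
 [0.6683 0.1008 0.014 ]
 [0.5043 0.1446 0.014 ]
 [0.5224 0.2557 0.014 ]] [0.5954 0.1799 0.014 ]
seat [0.5686 0.1908 0.1272]
2.4667 [ 0.5896 -0.1609  0.22  ] [-20.8582  26.8357  78.687   -0.0057  74.476   69.1988]
```

View pics/hub1.png

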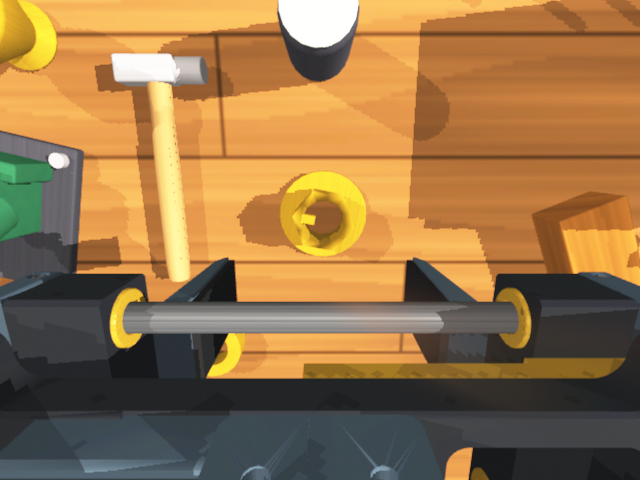

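The wrist view shows the hub at about (323,214), with its tab on the left at (307,219), facing roughly world +y. Next I fit its outline and look down the spindle.

Run:
```python
from h import *
im=cv2.imread("pics/hub1.png"); c=(ctrl.camera_params("wrist"),np.load("pics/hub1.npy"))
hsv=cv2.cvtColor(im,cv2.COLOR_BGR2HSV)
m=cv2.inRange(hsv,(22,150,60),(35,255,255)); m[:150]=0;m[262:]=0;m[:,:260]=0;m[:,390:]=0
cs,_=cv2.findContours(m,0,1);k=max(cs,key=cv2.contourArea);print(cv2.fitEllipse(k),cv2.boundingRect(k))
(u,v),_,_=cv2.fitEllipse(cv2.convexHull(k));print("hub",onz(c,u,v,.006))
crop=cv2.resize(im[160:270,260:390],None,fx=5,fy=5,interpolation=2); 
y=np.radians(-12);a=np.array([-.5*np.cos(y),-.5*np.sin(y),.866]);seat=np.array([.5686,.1908,.13])
end=seat+.06*a
ctrl.goto(end+.10*a,R(-a,[np.cos(y),np.sin(y),0])); _,i2=snap("spin1");print(ctrl.current_t(),ctrl.current_q(),end)
cr2=cv2.resize(i2[90:310,190:450],None,fx=2.5,fy=2.5,interpolation=2)
cv2.imwrite("pics/huc.png",crop);cv2.imwrite("pics/spc.png",cr2)
```

```text
((327.1152038574219, 213.3927001953125), (70.19327545166016, 80.64933013916016), 173.7819061279297) (287, 171, 79, 85)
hub [ 0.5959 -0.164   0.006 ]
3.9583 [ 28.8724   9.6216 105.7079 -27.8142  44.6336 147.4826] [0.5393 0.197  0.182 ]
```

View pics/huc.png

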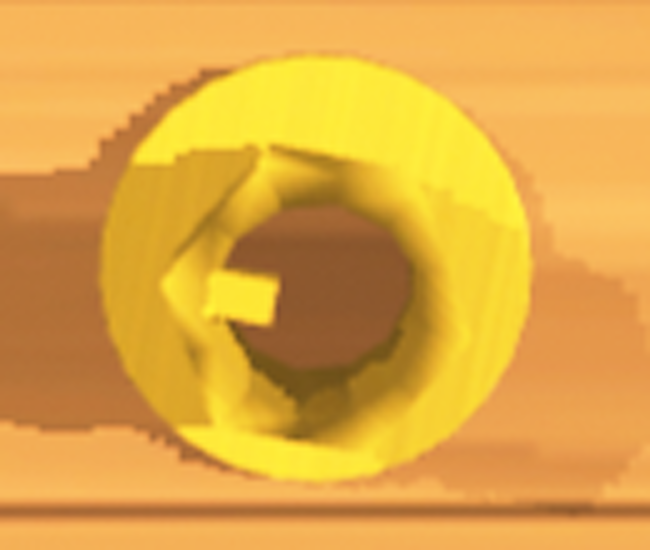

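View pics/spc.png

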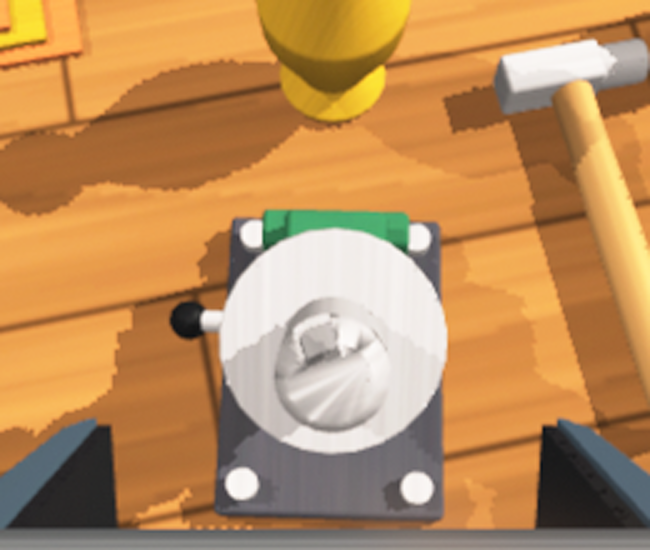

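The hub crop shows the flange centre at full-image (323.2,213.7) and the hexagon corners at left and right, along the tab line. In the spindle crop the seat disc is at full-image (323.4,226.2), and the keyway opens roughly towards image up (+x). I'll zoom in on the keyway and compute poses.

Run:
```python
from h import *
P=ctrl.camera_params("wrist")
c=(P,np.load("pics/hub1.npy")); f=lambda x,y:(260+x/5,160+y/5)
print("hub",onz(c,*f(316,268),.007))
for a,b in [((462,335),(165,285)),((276,300),(207,294))]:
    A,B=onz(c,*f(*a),.052),onz(c,*f(*b),.052); d=B-A; print("yaw",np.degrees(np.arctan2(d[1],d[0])),np.linalg.norm(d),(A+B)/2)
c=(P,np.load("pics/spin1.npy")); g=lambda x,y:(190+x/2.5,90+y/2.5)
s=onz(c,*g(333.5,340.5),.13); print("seat",s)
q=[onz(c,*g(*p),.014) for p in[(235,218),(440,222),(442,518),(217,513)]]
for i,j in((3,0),(2,1)): d=q[j]-q[i];print(np.degrees(np.arctan2(d[1],d[0])),np.linalg.norm(d))
for i,j in((1,0),(2,3)): d=q[j]-q[i];print(np.degrees(np.arctan2(-d[0],d[1])),np.linalg.norm(d))
q=[onz(c,*g(*p),.018) for p in[(251,235),(420,238),(417,488),(241,484)]]
for i,j in((3,0),(2,1)): d=q[j]-q[i];print("b",np.degrees(np.arctan2(d[1],d[0])),np.linalg.norm(d))
for i,j in((1,0),(2,3)): d=q[j]-q[i];print("b",np.degrees(np.arctan2(-d[0],d[1])),np.linalg.norm(d))
im=cv2.imread("pics/spin1.png")[200:270,290:360]
cv2.imwrite("pics/key.png",cv2.resize(im,None,fx=8,fy=8,interpolation=2))
```

```text
hub [ 0.5955 -0.1643  0.007 ]
yaw 80.26656865448345 0.06165394071127194 [ 0.5944 -0.1635  0.052 ]
yaw 84.92973857632026 0.014129630038067413 [ 0.5971 -0.1487  0.052 ]
seat [0.5703 0.187  0.13  ]
-13.535397968351518 0.1673342791540771
-13.76880744627955 0.1674545096030777
-13.21563840345708 0.1168365099067849
-13.272380880522302 0.11615374601132947
b -12.754221157357957 0.1403785051545644
b -14.383928949961758 0.1407477488704963
b -13.099645212685196 0.09488269886794254
b -13.311749343161413 0.09088242084650872
```

View pics/key.png

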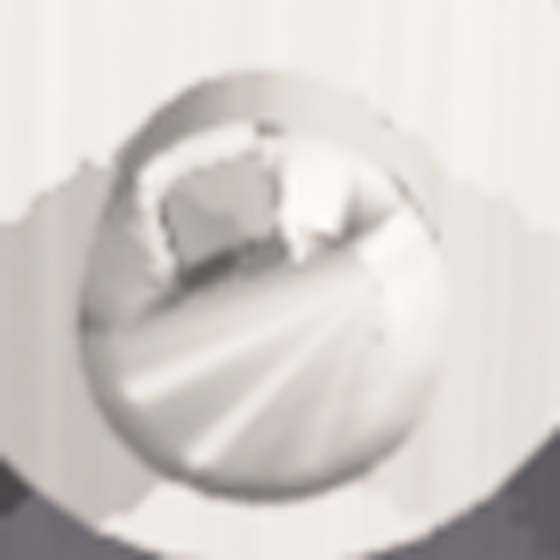

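The keyway's inner edge runs from (180,290) to (290,250), so it opens about 16° left of image up, or about +16° about the seat z. The stand yaw is −13.3°, the hub yaw about 82°. Next is the grasp, lift, and a check of the predicted spindle shoulder pixel.

```bash
cat >> h.py <<'E'
Y=np.radians(-13.3); XS=np.array([.5*0+np.cos(Y),np.sin(Y),0]); AX=-.5*XS+np.array([0,0,np.sqrt(.75)])
SX=np.sqrt(.75)*XS+np.array([0,0,.5]); SY=np.cross(AX,SX); SEAT=np.array([.5703,.187,.13]); TIP=.013
def RT(key):  # tool rotation so that hub yaw in seat frame = key deg (tool y at key-30)
    p=np.radians(key-30); y=np.cos(p)*SX+np.sin(p)*SY; return np.c_[np.cross(y,-AX),y,-AX]
def P(h,dx=0,dy=0): return SEAT+AX*(h+TIP)+dx*SX+dy*SY  # h: underside height above seat
E
python3 - <<'E'
from h import *
p=ctrl.camera_params("wrist");M=np.load("pics/spin1.npy")
for h,r in((.052,.02),(.06,.014),(0,.046)):
    o=[]
    for k in range(0,360,5):
        t=np.radians(k);w=SEAT+AX*h+r*(np.cos(t)*SX+np.sin(t)*SY);q=np.linalg.inv(M)@np.r_[w,1]
        o.append([(p["cx"]-p["fx"]*q[0]/q[2]-290)*8,(p["cy"]+p["fy"]*q[1]/q[2]-200)*8])
    o=np.array(o);print(h,o.min(0),o.max(0),o.mean(0))
hub=np.array([.595,-.164,0]); t=np.radians(52); y=[np.cos(t),np.sin(t),0]
Rg=np.c_[np.cross(y,[0,0,-1]),y,[0,0,-1]]
print(ctrl.ik(hub+[0,0,.12],Rg),ctrl.ik(P(.09),RT(16)),[ctrl.ik(P(.0),RT(k)) is not None for k in(-75,-30,16,40,75)])
ctrl.command_gripper(1.0)
ctrl.goto(hub+[0,0,.12],Rg); print(ctrl.current_q())
print("c",ctrl.move_l(hub+[0,0,TIP],vel=.08,contact_N=8),ctrl.current_tool_pos())
ctrl.command_gripper(0.0); print("w",ctrl.current_grip_width()*91,ctrl.current_grasp_force(),ctrl.current_t())
E
```

```text
0.052 [ 79.5165 122.6871] [454.2777 486.8485] [266.8987 306.3405]
0.06 [131.964  193.8296] [401.5765 455.3243] [266.7711 325.3894]
0 [ -99.035  -162.5367] [634.6239 557.2409] [267.6021 203.4354]
[-20.9513  33.3546  84.2175  -0.      62.4279 -72.9513] [ 26.38    15.4715 107.2895 -31.5457  37.6048  75.6326] [True, True, True, True, True]
[-20.9287  33.3434  84.2224  -0.0004  62.4257 -72.9314]
c False [ 0.5953 -0.1641  0.0135]
w 56.50452077818978 29.923164965584874 9.6333
```

Width 56.5 mm shows a good grasp on the flats. The predicted shoulder matches the image within 1 mm. Refined keyway estimate is about 22°.

Run:
```python
from h import *
p=ctrl.current_tool_pos()
ctrl.move_l(p+[0,0,.25],vel=.15); print("w",ctrl.current_grip_width()*91,ctrl.current_contact_force())
ctrl.goto(P(.09),RT(22)); ctrl.sleep(.3); print(ctrl.current_t(),ctrl.current_tool_pos()-P(.09))
f0=ctrl.current_contact_force()
print("c",ctrl.move_l(P(.004),vel=.025,contact_N=8))
d=ctrl.current_tool_pos()-SEAT; F=ctrl.current_contact_force()-f0
print("h",d@AX-TIP,d@SX,d@SY,"F",F@AX,F@SX,F@SY,"T",ctrl.current_wrist_torque(),ctrl.current_grip_width()*91,ctrl.current_t())
cv2.imwrite("pics/s1.png",ctrl.read_camera("side")[200:400,200:460].repeat(3,0).repeat(3,1)[:600,:780])
```

```text
w 56.23365444051423 [-0.4254  0.0938 -5.9408]
13.9667 [ 0.0001 -0.0002 -0.    ]
c False
h 0.0038542951110908715 -0.0002634287951422693 -0.00018966492151888765 F 2.7208669291955694 -5.1763751619945015 -1.1805260590084838 T [ 0.0609  1.5685 -0.1451] 56.08188884582576 17.5583
```

View pics/s1.png

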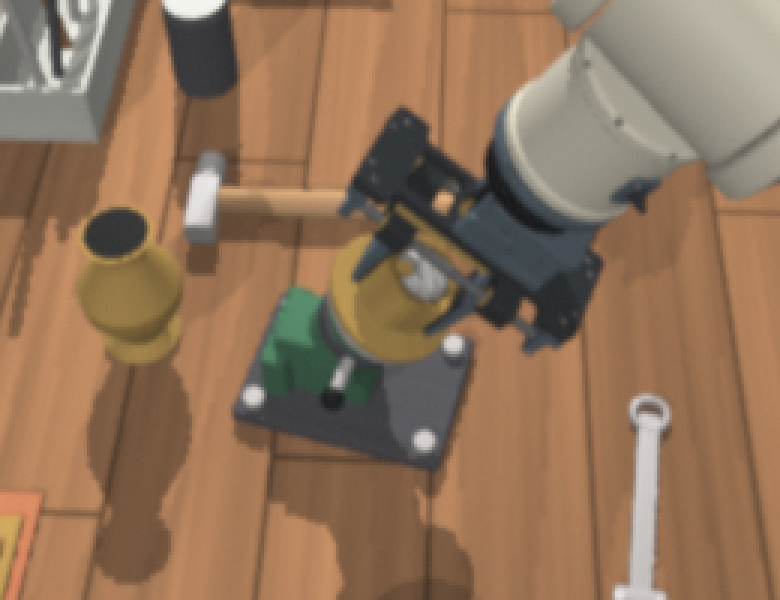

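The hub went down to 4 mm from the seat with little force, and the side view shows the spindle end protruding from the neck, so the tab is in the keyway. Now I push gently to the seat, release and retreat.

Run:
```python
from h import *
print("c",ctrl.move_l(P(-.003),vel=.012,contact_N=10))
d=ctrl.current_tool_pos()-SEAT;print("h",d@AX-TIP,ctrl.current_contact_force(),ctrl.current_grip_width()*91)
ctrl.command_gripper(1.0); ctrl.sleep(.3)
ctrl.move_l(P(.0)+.12*AX,vel=.08); ctrl.sleep(.3)
_,i2=snap("fin");print(ctrl.current_t(),ctrl.current_contact_force())
S=ctrl.read_camera("side")[240:360,260:400]
a=cv2.resize(i2[120:300,220:430],(560,480));b=cv2.resize(S,(240,206));b=cv2.copyMakeBorder(b,0,274,0,0,0)
cv2.imwrite("pics/fin2.png",np.hstack([a,b]))
```

```text
c True
h 0.0008017837050164588 [-2.1323  0.1652  4.2956] 56.24389139091586
20.9833 [0.4421 0.5217 0.3859]
```

View pics/fin2.png

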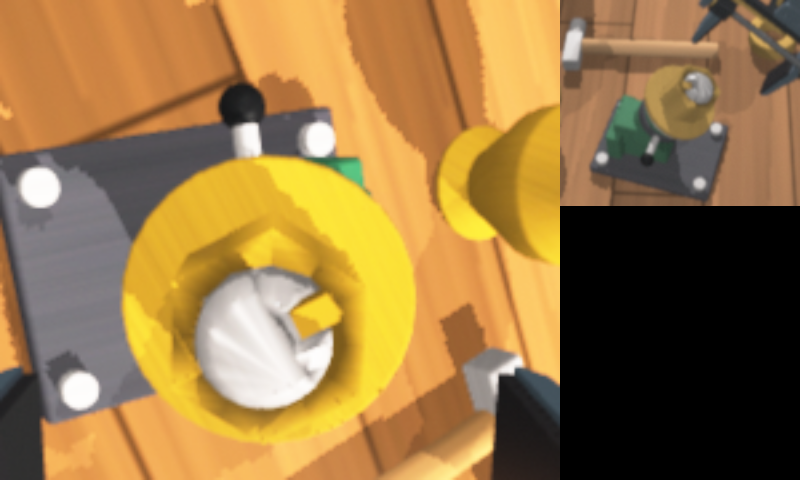

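The picture shows the tab at about (318,315) sitting inside the keyway with the spindle end above it. The flange is flat on the seat, contact was felt 0.8 mm from nominal, and the gripper is clear.

```bash
python3 -c "
from bench import ctrl
print(ctrl.sign_off(),ctrl.current_t())"
```

```text
the job is handed in; nothing more can be done
the job is handed in; nothing more can be done
```

The hub is on the seat with its tab in the keyway, seat contact was felt within 1 mm of nominal under a light push, and it was released and handed in at about 21 s; no verdict was returned.

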